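# Hook a fresh filter cassette into the dust extractor

### The arm

A 6-joint arm with a two-finger parallel gripper is mounted at the origin on a cart in front of the work surface, level with it; the furniture and walls round the work are solid. World frame = base frame: x ahead of the robot, y to its left, z up, the work surface at z = 0. Lengths are in m, angles in rad, forces in N, time in s.
With the tool pointing down it reaches from about 0.35 to 0.8 m from the base axis. Payload 7.3 kg.
Tool frame: the origin (TCP) lies on the centre line of the jaws, within the pads' length; the fingertips stand 25 mm ahead of it and the grasp point (between the pads) lies 6 mm ahead of it (robot.tip_reach is the distance from the TCP to the fingertips, in m); x points along the fingers, y is the direction in which the jaws open and shut, and the axes are right-handed (so a half turn about x gives the same grasp; the last joint's range is limited). The gripper opens to 85 mm and grips with 20 to 120 N. Pads are 22 mm wide; open, the fingers measure 114 mm over their backs; the gripper's body (76 mm by 85 mm) begins 54 mm behind the grasp point. The pads swing forward as they close: fully open they stand 13 mm farther back than shut.
Start: joints at [1.103, 0.342, 1.524, -0, 1.275, -0.146], TCP at [0.166, 0.498, 0.256] pointing down, gripper open.
Joint ranges: [-2.53, 2.53], [-0.77, 2.02], [0.04, 2.7], [-1, 4.14], [0.28, 2.66], [-3.11, 3.11]. Speed limits (rad/s): [2.57, 2.57, 3.14, 3.14, 3.14, 3.14].

### API

Orientations are given as a unit quaternion [x, y, z, w].
In Python, from rig import robot gives the robot as it stands.
- The arm moves only by the tool carry_out, never from a script. Its argument "deltas" is one flat list of numbers, 7 for each row, row after row: the shift along the tool's x, y, z in mm, then the turn, a rotation vector about the tool's x, y, z in rad, then the opening, from -1 (shut) to 1 (fully open). A call has 1 to 8 rows; each row is the pose to reach, as a shift and turn from the pose commanded when the call began, along the tool's axes at that moment; what a row does not reach only later rows make up. A row lasts 1/12 s, in which the tool goes at most 41.7 mm and 7.16 degrees, less where a joint would pass 70% of its speed; a pose out of reach is approached as far as the arm can. A call with a gripper value outside its range is refused whole. The fingers move at their own pace and stop on an object; "force" is the grip in N (left out, the last holds). Time passes only in rows, so rows that repeat a pose let the fingers close. It gives the time, the measured TCP pose, the force and the opening at its end, in the units of the state.
- robot.get_obs(): the state, without advancing time (a new reading comes with each control period).
- robot.read_camera(name): name is "scene" or "top" or "wrist"; returns (picture, depth): 400x640x3 uint8, red, green, blue; 400x640 float32, m along the optical axis (not along the pixel's ray), 0 where there is no reading.
- robot.camera_info(name): a dict with "camera_matrix" (3x3 intrinsics, pixels), "extrinsics" (4x4, takes a point from world to camera coordinates); the wrist camera has in their place "tool_from_camera" (4x4, takes a point from camera to tool coordinates, whose origin is the TCP and whose axes are the tool frame's). Camera axes: x right, y up, looking along -z (the intrinsics and any distortion apply to the point x, -y, -z); pixel columns grow to the right and rows downward; lengths in m; the calibration is good to about 2 mm. A picture is of the moment at which its call begins: read the wrist's pose just before it. camera_info takes no time and is no camera call.
- robot.finish_job(): hands the job in, once; it reports no verdict.
The state is a dict: "time_s": time; "qpos": joint angles; "dq": joint speeds; "tau": joint torques, N m; "tcp_pos": TCP position; "orientation": TCP orientation; "force": force on the tool from outside, world axes, zero at the start; "moment": the same for the moment, N m; "grip_width": finger opening in m.
Only numpy, scipy, OpenCV 4.12 (cv2) and the standard library are available. Lean on these libraries where they do the work, as an engineer would, in place of code of your own. Each camera call takes 0.05 s, during which the arm holds its last target. There are 200 camera calls.

### The job

Fit the fresh filter cassette (white pleats) into the green dust-extractor bay: hold it tilted, hook its tongue under the steel lip of the bay, then swing the other end down so that the cassette lies flat on the floor of the bay, and let go. Leave the used, dark brown cassette where it lies.

Things in the scene. Friction and masses are not known exactly. Their poses are not given: they have to be found in the camera images.
- filter_new: Fresh cassette: blue frame, white pleats, loose, 0.15 kg. Origin under its middle, +x toward its tongue, z up. Frame x -56 to 36 mm, y +-35, z 0 to 14; tongue beyond it, see tongue. Grip it by the blue rib on top: x -16 to -4 (12 thick), y +-23, z 14 to 58; fingers close along x. Starts flat on the bench (z = 0), +x 0.1 to 0.5 rad left of world +x.
- tongue (a point): Middle of the end face of the fresh cassette's tongue, 58 mm along +x from its origin and 3 mm above its underside. The tongue is the thin flap at one short end: x 36 to 58 mm, y +-30, z 0 to 6 in the cassette's frame. Cassette with tongue: 114 mm long.
- filter_used: Used cassette: the same blue frame, tongue and rib, but dark brown pleats. Loose; not to be moved. One cassette starts at the front left of the bench, the other at the right just before the white sandblaster, which is 0.33 m high and fills x over 0.55 m, y -0.31 to 0.15: carry round it, not through it.
- filter_bay: Green box, fixed, open tray on top. Origin: tray's middle, on the bench; +x (0.1 to 0.5 rad left of world +x) toward the lip; z up. Tray floor z 56 mm; pocket x +-65, y +-42; near and side walls 6 thick, to z 72. Steel lip over the pocket from x 39 on: underside z 76, top 81. The 104 opening is too short for the cassette laid flat. Behind: fan box x 69 to 109, z to 98.

How it is judged:
By the outcome, as a careful person would: the job done as asked, in the order asked, and still so for the second after the job is handed in, with the robot touching nothing.
It also fails if it takes over 45 s, if anything falls off the work surface, if the arm or the gripper's body presses on something with over 40 N, if the wrist force passes 120 N, or if a joint passes its speed limit or range.

## Working session

There is one attempt and no reset: what is moved stays moved. The work goes in short steps, Python scripts to look and compute and a tool call to move; the robot and the scene stay as the last step left them, time stands still between calls to the robot, and variables do not carry over. Pictures are saved under pics/ and viewed, on a budget of 10 in all, crops included, one or two more only if the job needs it, and the job is handed in when it is done.

Besides the shell and the picture viewer there is one more tool, called after "Request:" in YAML: its name, and indented under it one key for each argument. carry_out: Moves the arm, as the interface text tells. Its arguments: {"type":"object","properties":{"deltas":{"type":"array"},"force":{"type":"number"}},"required":["deltas"]}

```bash
ls; mkdir -p pics
python3 - <<'E'
from rig import robot
import cv2,numpy as np
np.set_printoptions(precision=4,suppress=True)
for n in("scene","top"):
    p,d=robot.read_camera(n); cv2.imwrite(f"pics/{n}0.png",p[:,:,::-1]); np.savez(f"{n}0.npz",p=p,d=d)
    print(n,robot.camera_info(n))
print(robot.camera_info("wrist")); print(robot.get_obs(),robot.tip_reach)
E
```

```text
pics
scene {'camera_matrix': array([[497.3624,   0.    , 327.9741],
       [  0.    , 497.3624, 195.9203],
       [  0.    ,   0.    ,   1.    ]]), 'extrinsics': array([[ 0.5648, -0.8251, -0.0148, -0.1938],
       [ 0.5962,  0.3956,  0.6986, -0.4074],
       [-0.5705, -0.4034,  0.7154, -0.8467],
       [ 0.    ,  0.    ,  0.    ,  1.    ]])}
top {'camera_matrix': array([[378.7238,   0.    , 315.3891],
       [  0.    , 378.7238, 201.338 ],
       [  0.    ,   0.    ,   1.    ]]), 'extrinsics': array([[-0.0169, -0.9993,  0.0326,  0.1058],
       [ 0.9949, -0.0136,  0.0997, -0.5137],
       [-0.0992,  0.0342,  0.9945, -0.8321],
       [ 0.    ,  0.    ,  0.    ,  1.    ]])}
{'camera_matrix': array([[281.6046,   0.    , 321.7534],
       [  0.    , 281.6046, 199.6606],
       [  0.    ,   0.    ,   1.    ]]), 'tool_from_camera': array([[-0.0002,  0.3264, -0.9452, -0.1171],
       [ 1.    ,  0.0007,  0.0001, -0.0017],
       [ 0.0007, -0.9452, -0.3264, -0.0842],
       [ 0.    ,  0.    ,  0.    ,  1.    ]])}
{'time_s': 0.1, 'qpos': array([ 1.103 ,  0.3426,  1.5249, -0.    ,  1.2754, -0.146 ]), 'dq': array([-0.0018, -0.0015, -0.0045, -0.0004,  0.0009,  0.0005]), 'tau': array([  0.0032, -43.4447, -24.6495,  -0.0001,   0.0046,   0.    ]), 'tcp_pos': array([0.1659, 0.4978, 0.2557]), 'orientation': array([ 0.1128,  0.6981, -0.1138,  0.6978]), 'force': array([-0.0064,  0.5302,  0.0333]), 'moment': array([0.0385, 0.0512, 0.0283]), 'grip_width': 0.08555295921498458} 0.025
```

View pics/scene0.png

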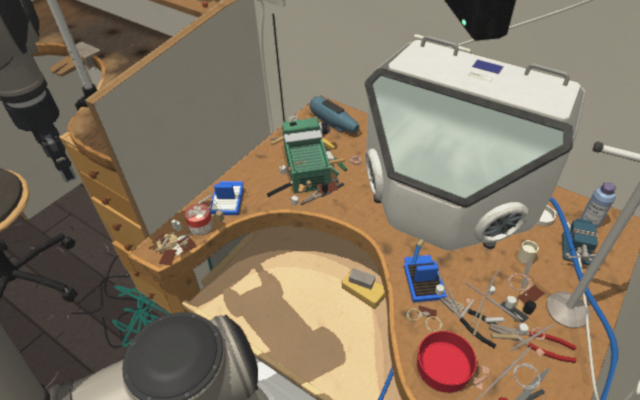

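View pics/top0.png

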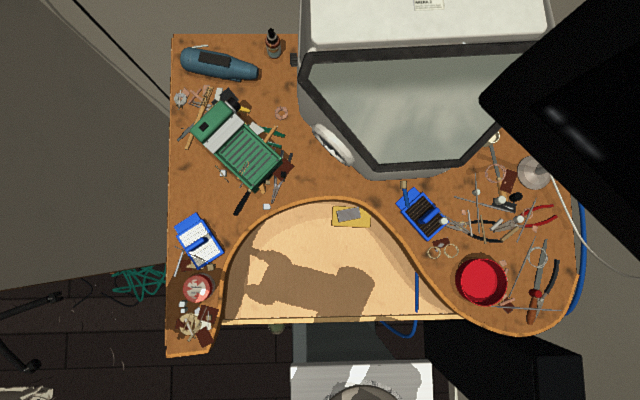

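The scene view shows the fresh cassette at (227,196), the bay at (307,155) and the used cassette at (425,275). In the top view they are at (199,240), (235,140) and (420,212). The lip and fan box are at the bay's upper-left end. Next I'll measure the fresh cassette and the bay.

```bash
cat > h.py <<'E'
import numpy as np,cv2
from rig import robot
np.set_printoptions(precision=4,suppress=True)
def cam(n,obs=None):
    """K, camera->world 4x4"""
    i=robot.camera_info(n)
    if n!="wrist": return i["camera_matrix"],np.linalg.inv(i["extrinsics"])
    from scipy.spatial.transform import Rotation as R
    T=np.eye(4);T[:3,:3]=R.from_quat(obs["orientation"]).as_matrix();T[:3,3]=obs["tcp_pos"]
    return i["camera_matrix"],T@i["tool_from_camera"]
def rays(K,T,u,v):
    d=np.stack([(u-K[0,2])/K[0,0],-(v-K[1,2])/K[1,1],-np.ones_like(u,dtype=float)],-1)
    return T[:3,3],d@T[:3,:3].T
def cloud(K,T,d):
    v,u=np.mgrid[:d.shape[0],:d.shape[1]]
    o,r=rays(K,T,u,v); return o+r*d[...,None]
def onplane(K,T,uv,z):
    uv=np.asarray(uv,float); o,r=rays(K,T,uv[...,0],uv[...,1]); return o+r*((z-o[2])/r[...,2])[...,None]
def hsv(p): return cv2.cvtColor(p,cv2.COLOR_RGB2HSV)
E
cat > m1.py <<'E'
from h import *
for n in("scene","top"):
    f=np.load(f"{n}0.npz");p,d=f["p"],f["d"];K,T=cam(n);P=cloud(K,T,d);H=hsv(p)
    win={"scene":(205,250,175,220),"top":(165,230,205,275)}[n]
    box=np.zeros(d.shape,bool);box[win[2]:win[3],win[0]:win[1]]=1
    blue=box&(H[...,0]>100)&(H[...,0]<130)&(H[...,1]>130)&(H[...,2]>50)
    white=box&(H[...,1]<70)&(H[...,2]>150)
    for nm,m in(("blue",blue),("white",white)):
        q=P[m&(d>0)];print(n,nm,m.sum(),"z pct",np.percentile(q[:,2],[2,25,50,75,95,99]))
    hi=blue&(P[...,2]>.045)
    q=P[hi];print(" rib",hi.sum(),q.mean(0),cv2.minAreaRect((q[:,:2]*1000).astype(np.float32)))
    lo=(blue|white)&(P[...,2]<.03)&(P[...,2]>.002)
    q=P[lo];print(" frame",lo.sum(),cv2.minAreaRect((q[:,:2]*1000).astype(np.float32)))
    win={"scene":(275,340,110,200),"top":(180,290,90,195)}[n]
    box=np.zeros(d.shape,bool);box[win[2]:win[3],win[0]:win[1]]=1
    g=box&(H[...,0]>60)&(H[...,0]<90)&(H[...,1]>90)
    for a,b in((.05,.062),(.065,.075),(.09,.105)):
        m=g&(P[...,2]>a)&(P[...,2]<b);q=P[m]
        print(" bay",a,m.sum(),q.mean(0),cv2.minAreaRect((q[:,:2]*1000).astype(np.float32)))
    s=box&(H[...,1]<60)&(P[...,2]>.07)&(P[...,2]<.09);q=P[s]
    print(" lip",s.sum(),q.mean(0),cv2.minAreaRect((q[:,:2]*1000).astype(np.float32)))
E
python3 m1.py
```

```text
scene blue 421 z pct [0.0035 0.0109 0.0254 0.0456 0.0579 0.0597]
scene white 354 z pct [0.0109 0.0143 0.0156 0.0171 0.0198 0.051 ]
 rib 108 [0.4054 0.3361 0.0772] ((156.54910278320312, 5.971343994140625), (898.9820556640625, 40.427886962890625), 52.891273498535156)
 frame 581 ((421.23077392578125, 368.16888427734375), (121.93781280517578, 86.28716278076172), 32.87309646606445)
 bay 0.05 41 [0.642  0.2403 0.0564] ((623.8276977539062, 259.2455749511719), (81.81421661376953, 87.89076232910156), 40.5953483581543)
 bay 0.065 45 [0.5876 0.2524 0.0712] ((606.3912353515625, 244.2061004638672), (105.5866928100586, 92.0958023071289), 46.799373626708984)
 bay 0.09 145 [0.674  0.3155 0.0939] ((677.9833984375, 316.2591552734375), (29.805051803588867, 86.37373352050781), 45.82681655883789)
 lip 414 [0.6654 0.2896 0.0801] ((639.784912109375, 252.35025024414062), (160.6156463623047, 119.69218444824219), 51.560752868652344)
top blue 669 z pct [0.0034 0.0064 0.0126 0.0157 0.0575 0.059 ]
top white 788 z pct [0.0086 0.0139 0.0152 0.0165 0.0185 0.0201]
 rib 125 [0.4236 0.3537 0.0691] ((432.1820983886719, 253.45436096191406), (24.947769165039062, 251.36151123046875), 4.808719158172607)
 frame 1310 ((419.92919921875, 384.98431396484375), (113.31446838378906, 119.11038208007812), 32.284812927246094)
 bay 0.05 1271 [0.6141 0.2463 0.0555] ((612.0919799804688, 245.14553833007812), (117.68732452392578, 85.24685668945312), 45.04372024536133)
 bay 0.065 370 [0.5994 0.2315 0.0708] ((610.1159057617188, 243.30010986328125), (110.98619079589844, 94.51695251464844), 45.7144660949707)
 bay 0.09 699 [0.6824 0.317  0.0933] ((682.2227783203125, 317.6512451171875), (37.871910095214844, 93.06317138671875), 45.77712631225586)
 lip 788 [0.6676 0.2901 0.0802] ((641.4027709960938, 259.7098388671875), (169.87672424316406, 116.60553741455078), 46.24574661254883)
```

Run:
```python
import cv2,numpy as np
t=cv2.imread("pics/top0.png");s=cv2.imread("pics/scene0.png")
z=lambda i,x,y,w,h:cv2.resize(i[y:y+h,x:x+w],(400,300),interpolation=cv2.INTER_CUBIC)
cv2.imwrite("pics/crop1.png",np.vstack([np.hstack([z(t,160,205,80,60),z(s,195,170,60,45)]),np.hstack([z(t,175,80,120,90),z(s,260,110,100,75)])]))
```

```text
(no output)
```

View pics/crop1.png

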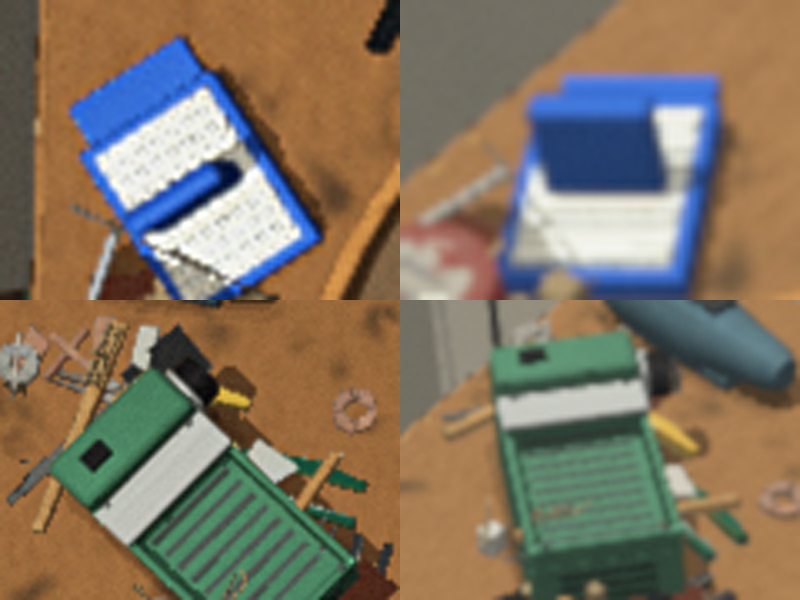

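The top crop shows the tongue pointing up-left, with the rib across the cassette's middle. The bay's lip is at its upper-left end, with the tray towards lower right. I read the bay yaw as about 46°, which is outside the 0.1–0.5 rad in the text. I'll get a rough cassette pose and then look with the wrist camera.

```bash
cat > m2.py <<'E'
from h import *
from scipy.spatial.transform import Rotation as R
def comp(m):
    n,l,s,c=cv2.connectedComponentsWithStats(m.astype(np.uint8)); return l==1+s[1:,4].argmax()
def rect(q):
    c,wh,a=cv2.minAreaRect((q[:,:2]*1000).astype(np.float32)); return np.r_[c,wh,a]
for n,win in(("scene",(205,250,175,220)),("top",(165,230,205,275))):
    f=np.load(f"{n}0.npz");p,d=f["p"],f["d"];K,T=cam(n);P=cloud(K,T,d);H=hsv(p)
    box=np.zeros(d.shape,bool);box[win[2]:win[3],win[0]:win[1]]=1
    blue=comp(box&(H[...,0]>100)&(H[...,0]<130)&(H[...,1]>130)&(H[...,2]>50))
    Z=P[...,2]
    rib=blue&(Z>.05)&(Z<.066); q=P[rib]; print(n,"rib",rib.sum(),np.median(q,0),rect(q))
    w=comp(box&(H[...,1]<70)&(H[...,2]>150)&(Z<.03)); 
    b=blue&(Z>.002)&(Z<.03); print(" blue low",b.sum(),rect(P[b]))
o=robot.get_obs();print(R.from_quat(o["orientation"]).as_matrix())
f=np.load("top0.npz");K,T=cam("top");P=cloud(K,T,f["d"]);print("tray debris z",P[158:172,238:256,2].round(3)[::2,::2])
E
python3 m2.py
```

```text
scene rib 82 [0.4214 0.3558 0.0557] [421.3448 356.1548  14.5368  40.6233  41.03  ]
 blue low 219 [430.8782 362.7508 110.9163  66.7132  32.8731]
top rib 116 [0.4241 0.3572 0.0568] [423.4055 358.4897  10.7379  45.0017  32.8224]
 blue low 525 [432.779  364.8857 113.4109  70.8104  32.9281]
[[-0.0006  0.3163  0.9487]
 [-0.0012  0.9487 -0.3163]
 [-1.     -0.0014 -0.0002]]
tray debris z [[0.057 0.056 0.057 0.052 0.057 0.054 0.054 0.057 0.057]
 [0.057 0.053 0.057 0.057 0.055 0.056 0.058 0.055 0.052]
 [0.059 0.057 0.057 0.056 0.055 0.056 0.054 0.056 0.06 ]
 [0.052 0.057 0.057 0.06  0.055 0.057 0.055 0.055 0.055]
 [0.058 0.057 0.058 0.053 0.055 0.055 0.054 0.056 0.056]
 [0.054 0.052 0.059 0.875 0.054 0.057 0.056 0.059 0.056]
 [0.055 0.062 0.056 0.06  0.056 0.055 0.057 0.053 0.056]]
```

Request:
carry_out:
  deltas: [50, -51.5, 288, 0.675, 0, 0, 1, 50, -51.5, 288, 0.675, 0, 0, 1, 50, -51.5, 288, 0.675, 0, 0, 1, 50, -51.5, 288, 0.675, 0, 0, 1, 50, -51.5, 288, 0.675, 0, 0, 1, 50, -51.5, 288, 0.675, 0, 0, 1, 50, -51.5, 288, 0.675, 0, 0, 1, 50, -51.5, 288, 0.675, 0, 0, 1]

```text
time_s: 0.77
tcp_pos: [0.4276, 0.3544, 0.2045]
orientation: [0.339, 0.62, -0.34, 0.621]
force: [-1.3, 0.6, 0.1]
grip_width: 0.0853
```

Request:
carry_out:
  deltas: [0, 0, 0, 0, 0, 0, 1, 0, 0, 0, 0, 0, 0, 1, 0, 0, 0, 0, 0, 0, 1]

```text
time_s: 1.02
tcp_pos: [0.4218, 0.3588, 0.2064]
orientation: [0.338, 0.621, -0.338, 0.621]
force: [0.4, 1.1, 0.5]
grip_width: 0.0856
```

Run:
```python
from h import *
from scipy.spatial.transform import Rotation as R
o=robot.get_obs();p,d=robot.read_camera("wrist");cv2.imwrite("pics/w1.png",p[:,:,::-1]);np.savez("w1.npz",p=p,d=d,pos=o["tcp_pos"],q=o["orientation"])
print(o["time_s"],o["tcp_pos"],o["qpos"],R.from_quat(o["orientation"]).as_matrix(),sep="\n")
K,T=cam("wrist",o);P=cloud(K,T,d);H=hsv(p);Z=P[...,2]
blue=(H[...,0]>100)&(H[...,0]<130)&(H[...,1]>130)&(H[...,2]>50)&(np.hypot(P[...,0]-.43,P[...,1]-.364)<.08)&(d>0)
for a,b in((.05,.066),(.002,.03)):
    q=P[blue&(Z>a)&(Z<b)];print(len(q),np.median(q,0),cv2.minAreaRect((q[:,:2]*1000).astype(np.float32)))
```

```text
1.0167
[0.4218 0.3588 0.2064]
[ 0.5663  0.4379  1.5202  0.0005  1.1838 -0.0091]
[[-0.0005  0.8391  0.544 ]
 [ 0.0002  0.544  -0.8391]
 [-1.     -0.0003 -0.0004]]
429 [0.4222 0.3588 0.0569] ((422.2679443359375, 357.59100341796875), (10.203042984008789, 44.54787063598633), 33.24623107910156)
1810 [0.4579 0.3806 0.0117] ((431.8504638671875, 363.4505615234375), (112.87033081054688, 68.91595458984375), 32.96778869628906)
```

View pics/w1.png

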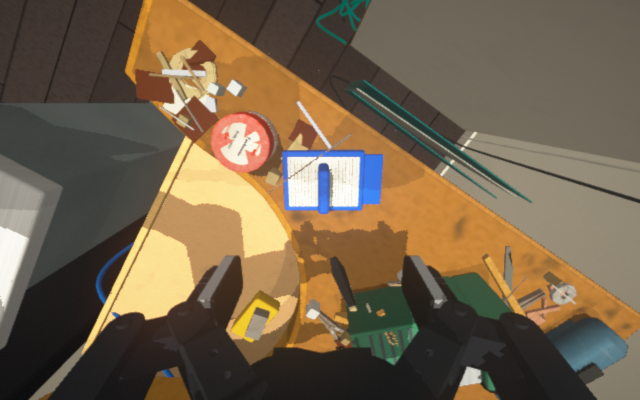

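The wrist view shows the cassette at (325,180) with its tongue to the right, and all three views agree within about 1 mm. The rib is at (0.4225, 0.358), its top at 57 mm, and the yaw is 33°. Descending to grip.

Request:
carry_out:
  deltas: [40, 0, 1, 0, 0, 0, 1, 80, 0, 1, 0, 0, 0, 1, 110, 0, 1, 0, 0, 0, 1, 135, 0, 1, 0, 0, 0, 1, 150, 0, 1, 0, 0, 0, 1, 158, 0, 1, 0, 0, 0, 1, 158, 0, 1, 0, 0, 0, 1, 158, 0, 1, 0, 0, 0, 1]

```text
time_s: 1.73
tcp_pos: [0.4233, 0.3581, 0.049]
orientation: [0.338, 0.621, -0.337, 0.621]
force: [0.4, -0.1, 0.4]
grip_width: 0.0854
```

Request:
carry_out:
  deltas: [0, 0, 0, 0, 0, 0, -1, 0, 0, 0, 0, 0, 0, -1, 0, 0, 0, 0, 0, 0, -1, 0, 0, 0, 0, 0, 0, -1, 0, 0, 0, 0, 0, 0, -1, 0, 0, 0, 0, 0, 0, -1, 0, 0, 0, 0, 0, 0, -1, 0, 0, 0, 0, 0, 0, -1]
  force: 50

```text
time_s: 2.4
tcp_pos: [0.4238, 0.3574, 0.0487]
orientation: [0.338, 0.621, -0.338, 0.621]
force: [0.1, 0.2, 3.9]
grip_width: 0.0116
```

Request:
carry_out:
  deltas: [-15, 0, 0, 0, 0, 0, -1, -35, 0, 0, 0, 0, 0, -1, -70, 0, 0, 0, 0, 0, -1, -110, 0, 0, 0, 0, 0, -1, -150, 0, 0, 0, 0, 0, -1, -170, 0, 0, 0, 0, 0, -1, -170, 0, 0, 0, 0, 0, -1, -170, 0, 0, 0, 0, 0, -1]

```text
time_s: 3.07
tcp_pos: [0.4236, 0.3574, 0.2189]
orientation: [0.339, 0.621, -0.337, 0.621]
force: [-0.4, 0.5, -3.1]
grip_width: 0.0115
```

```bash
cat > plan.py <<'E'
from h import *
from scipy.spatial.transform import Rotation as R
BAY=np.array([.6205,.2545]);YAW=np.radians(45.7)
# cassette in tool: x_t=-z_c, y_t=x_c, z_t=-y_c ; TCP in cassette coords (m)
G=np.array([-.010,-.001,.0487])
def tool_pose(xt,zt,deg,y=0.):
    """tip underside (x_c=58,z_c=0) at bay (xt,y,zt) mm, nose down deg"""
    Rc=R.from_euler("ZY",[YAW,np.radians(deg)]).as_matrix()
    Rb=R.from_euler("Z",[YAW]).as_matrix()
    tip=np.r_[BAY,0]+Rb@np.array([xt,y,zt])/1000
    p=tip+Rc@(G-np.array([.058,0,0]))
    return p,Rc@np.array([[0,1,0],[0,0,-1],[-1,0,0]])
def delta(base_p,base_R,p,Rm):
    return np.r_[base_R.T@(p-base_p)*1000,R.from_matrix(base_R.T@Rm).as_rotvec()]
def now():
    o=robot.get_obs();return o["tcp_pos"],R.from_quat(o["orientation"]).as_matrix()
def tip_now(o=None):
    p,Rt=now();Rc=Rt@np.array([[0,1,0],[0,0,-1],[-1,0,0]]).T
    t=p-Rc@(G-np.array([.058,0,0]));b=R.from_euler("Z",[YAW]).as_matrix().T@(t-np.r_[BAY,0])
    e=R.from_matrix(Rc).as_euler("ZYX",degrees=True);return b*1000,e-[np.degrees(YAW),0,0]
E
python3 - <<'E'
from plan import *
p,M=now();o=robot.get_obs();print(o["time_s"],p,o["grip_width"],o["force"])
for a in((5,140,0),(35,120,22)): print(a,tool_pose(*a)[0],delta(p,M,*tool_pose(*a)))
q,d=robot.read_camera("wrist");cv2.imwrite("pics/w2.png",q[:,:,::-1])
E
```

```text
3.0667 [0.4236 0.3574 0.2189] 0.01148273319050916 [-0.4062  0.5195 -3.127 ]Traceback (most recent call last):
  File "<stdin>", line 3, in <module>
  File "plan.py", line 14, in delta
    return np.r_[base_R.T@(p-base_p)*1000,R.from_matrix(base_R.T@Rm).as_rotvec()]
                 ~~~~~~~~^^~~~~~~~~~
ValueError: matmul: Input operand 1 has a mismatch in its core dimension 0, with gufunc signature (n?,k),(k,m?)->(n?,m?) (size 1 is different from 3)
```

```bash
sed -i 's/\[YAW\]/YAW/g' plan.py
python3 - <<'E'
from plan import *
p,M=now()
for a in((5,140,0),(35,120,22)): print(a,tool_pose(*a)[0],delta(p,M,*tool_pose(*a)))
q,d=robot.read_camera("wrist");cv2.imwrite("pics/w2.png",q[:,:,::-1])
E
```

```text
(5, 140, 0) [0.5772 0.2087 0.1887] [ 30.2189  48.249  208.2499  -0.2237   0.0001  -0.0017]
(35, 120, 22) [0.6144 0.2468 0.1906] [ 28.3805 100.122  196.4511  -0.2209  -0.0428  -0.3841]
```

View pics/w2.png

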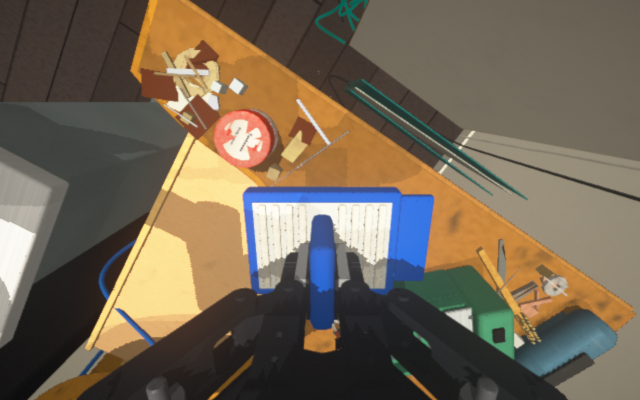

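The cassette is held square in the jaws, with its frame spanning (245,190) to (400,290) in the image. Next I tilt it and carry it to a stage above the bay.

Request:
carry_out:
  deltas: [-10, 17, 35, -0.04, -0.007, -0.07, -1, -15, 34, 70, -0.08, -0.015, -0.14, -1, -15, 51, 105, -0.12, -0.022, -0.2, -1, -10, 68, 140, -0.16, -0.03, -0.27, -1, 0, 85, 170, -0.2, -0.038, -0.34, -1, 15, 96, 190, -0.22, -0.043, -0.384, -1, 28, 100, 196.5, -0.22, -0.043, -0.384, -1, 28, 100, 196.5, -0.22, -0.043, -0.384, -1]

```text
time_s: 3.78
tcp_pos: [0.6138, 0.2448, 0.1825]
orientation: [0.134, 0.696, -0.39, 0.588]
force: [-0.8, 0.2, -2.8]
grip_width: 0.0113
```

Request:
carry_out:
  deltas: [0, 0, 0, 0, 0, 0, -1, 0, 0, 0, 0, 0, 0, -1, 0, 0, 0, 0, 0, 0, -1]

```text
time_s: 4.03
tcp_pos: [0.6134, 0.2477, 0.1922]
orientation: [0.137, 0.693, -0.386, 0.592]
force: [-0.8, 0.3, -1.4]
grip_width: 0.0113
```

```bash
cat > look.py <<'E'
from plan import *
import sys
o=robot.get_obs();print(o["time_s"],o["tcp_pos"],o["qpos"],o["force"],o["grip_width"]);print("tip in bay, ypr",*tip_now())
k=sys.argv[1]
z=lambda i,x,y,w,h:cv2.resize(i[y:y+h,x:x+w],(400,300),interpolation=cv2.INTER_CUBIC)
I=[]
for n,w in(("top",(175,80,120,90)),("scene",(250,90,120,90))):
    p,d=robot.read_camera(n);np.savez(f"{n}{k}.npz",p=p,d=d);I.append(z(p,*w))
p,d=robot.read_camera("wrist");np.savez(f"wrist{k}.npz",p=p,d=d,tcp_pos=o["tcp_pos"],orientation=o["orientation"])
im=np.vstack([np.hstack(I),np.hstack([z(p,120,150,320,240),z(p,200,190,240,180)])]);cv2.imwrite(f"pics/look{k}.png",im[:,:,::-1])
E
python3 look.py 1
```

```text
4.0333 [0.6134 0.2477 0.1922] [ 0.3405  0.8673  0.8207 -0.171   1.7971 -0.4669] [-0.8478  0.2694 -1.3923] 0.011289098424555935
tip in bay, ypr [ 35.0185   1.2513 121.6011] [ 0.0092 21.9559 -0.0497]
```

View pics/look1.png

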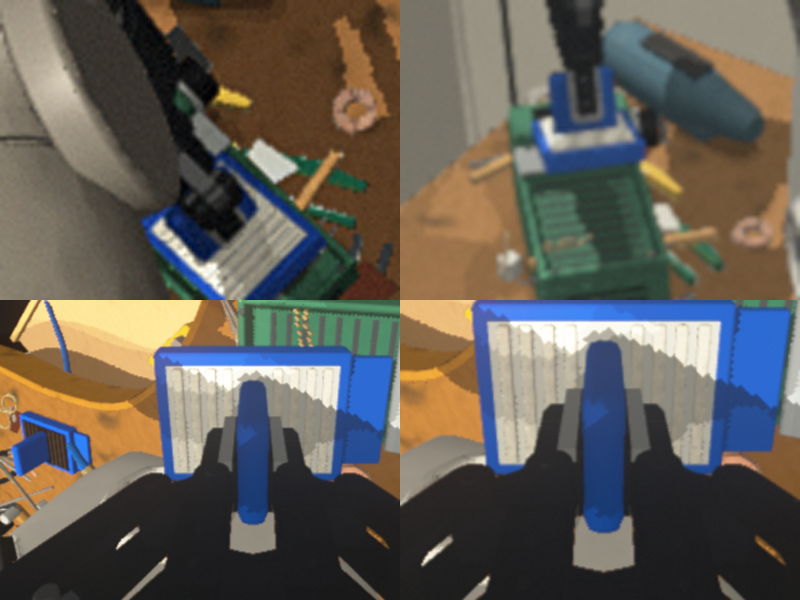

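The tilt is right and the cassette sits over the tray: top crop (240,220), scene crop (590,140). Before going in, one numeric check of the bay and the held cassette in bay coordinates.

Run:
```python
from plan import *
Rb=R.from_euler("Z",YAW).as_matrix()
for f,n in(("wrist1","wrist"),("top0","top"),("scene0","scene")):
    a=np.load(f+".npz");p,d=a["p"],a["d"];K,T=cam(n,a if n=="wrist" else None);P=cloud(K,T,d);H=hsv(p)
    B=(P-np.r_[BAY,0])@Rb*1000; ok=(d>0)&(np.abs(B[...,1])<60)&(np.abs(B[...,0])<115)
    g=ok&(H[...,0]>60)&(H[...,0]<90)&(H[...,1]>90)
    pr=lambda nm,m:print(f,nm,m.sum(),"x",np.percentile(B[m][:,0],[2,10,50,90,98]).round(1),"y",np.percentile(B[m][:,1],[2,10,50,90,98]).round(1),"z",np.median(B[m][:,2]).round(1)) if m.sum()>5 else print(f,nm,m.sum())
    X,Y,Z=B[...,0],B[...,1],B[...,2]
    pr("wall+y",g&(Z>66)&(Z<78)&(Y>30)&(X<35)&(X>-60)); pr("wall-y",g&(Z>66)&(Z<78)&(Y<-30)&(X<35)&(X>-60)); pr("wallnear",g&(Z>66)&(Z<78)&(X<-50)&(np.abs(Y)<35))
    pr("floor",g&(Z>51)&(Z<61)&(X<35)&(X>-62)&(np.abs(Y)<40))
    pr("lip",ok&(H[...,1]<60)&(Z>74)&(Z<87)&(X>20)&(X<75)&(np.abs(Y)<55)); pr("fan",g&(Z>92)&(Z<104)&(X>50))
    if n=="wrist":
        Rc=now()[1]@np.array([[0,1,0],[0,0,-1],[-1,0,0]]).T; C=(P-now()[0])@Rc*1000+G*1000
        bl=(d>0)&(H[...,0]>100)&(H[...,0]<130)&(H[...,1]>130)&(H[...,2]>50)&(np.abs(C)<np.array([75,50,70])).all(-1)
        for nm,m in(("frametop",bl&(abs(C[...,2]-14)<4)),("tongue",bl&(C[...,2]<10)&(C[...,0]>40)),("rib",bl&(C[...,2]>30))):
            q=C[m];print(nm,m.sum(),np.percentile(q,[2,50,98],axis=0).round(1).tolist())
```

```text
wrist1 wall+y 798 x [-57.  -47.4  -4.9  27.6  33.6] y [41.6 42.2 44.5 46.5 46.9] z 71.1
wrist1 wall-y 0
wrist1 wallnear 67 x [-69.9 -69.7 -68.6 -67.7 -67.4] y [11.6 13.6 21.9 30.2 31.8] z 71.1
wrist1 floor 1815 x [-61.  -55.8  -4.8  27.9  31.7] y [10.  13.5 24.6 34.7 36.1] z 55.3
wrist1 lip 5250 x [38.  40.6 53.2 65.  67.3] y [-45.7 -36.4   4.8  39.4  45.7] z 80.3
wrist1 fan 6435 x [ 70.5  73.6  87.8 101.  103.8] y [-42.9 -35.2   0.6  37.3  42.8] z 93.2
frametop 3054 [[-55.7, -31.8, 10.8], [-7.8, 29.8, 12.7], [33.7, 34.9, 14.0]]
tongue 2142 [[40.3, -27.4, 3.4], [47.9, 3.5, 4.8], [55.7, 29.6, 6.0]]
rib 2445 [[-16.9, -18.6, 33.1], [-11.2, 8.7, 56.0], [-5.9, 23.1, 57.9]]
top0 wall+y 110 x [-57.3 -50.1 -10.8  26.5  33.4] y [41.8 42.1 44.1 46.5 46.8] z 71.1
top0 wall-y 106 x [-57.7 -51.2 -12.1  26.1  32.6] y [-47.3 -46.6 -44.5 -42.6 -42.3] z 70.9
top0 wallnear 100 x [-70.4 -70.  -67.7 -65.3 -64. ] y [-32.9 -27.5  -2.7  26.4  32.3] z 70.8
top0 floor 1027 x [-59.9 -55.2 -14.5  28.6  33.7] y [-39.  -33.9  -0.4  33.7  38.9] z 55.5
top0 lip 665 x [40.1 42.6 55.3 68.2 70.4] y [-46.5 -38.8  -0.6  37.9  45.6] z 80.5
top0 fan 566 x [ 71.8  74.9  88.2 102.4 105.3] y [-43.9 -36.7  -2.5  35.9  43. ] z 93.6
scene0 wall+y 27 x [-56.4 -45.6  -5.2  28.   32.4] y [43.8 44.4 45.9 48.4 48.8] z 71.5
scene0 wall-y 10 x [-54.  -53.  -20.5  -5.9  23.4] y [-42.4 -42.4 -41.5 -40.8 -40.7] z 72.2
scene0 wallnear 1
scene0 floor 25 x [-34.9 -27.2  -5.3  26.6  32.2] y [-39.9 -39.6 -38.2 -36.8   2.6] z 56.4
scene0 lip 331 x [37.7 40.8 53.4 67.9 71.9] y [-44.2 -36.7   2.   40.1  47.7] z 81.0
scene0 fan 120 x [70.2 72.  80.7 91.5 95.6] y [-39.1 -30.   -1.3  39.5  43.3] z 94.3
```

Bay and grip both check out to about 1 mm. Next: descend ahead of the lip, then hook the tongue under it.

```bash
cat > d.py <<'E'
from plan import *
import sys
p,M=now();print(robot.get_obs()["time_s"],*tip_now())
for s in sys.argv[1:]:
    a=list(map(float,s.split(",")));print(a,delta(p,M,*tool_pose(*a)).round(3).tolist())
E
python3 d.py 29,100,22 29,62,22
```

```text
4.1833 [ 35.0663   0.7852 121.5704] [-0.0113 21.9492 -0.0655]
[29.0, 100.0, 22.0] [22.216, 2.48, 0.825, -0.0, 0.001, -0.001]
[29.0, 62.0, 22.0] [57.462, 16.683, 0.785, -0.0, 0.001, -0.001]
```

Request:
carry_out:
  deltas: [11, 0, 0.8, 0, 0, 0, -1, 22, 2.5, 0.8, 0, 0, 0, -1, 35, 7.5, 0.8, 0, 0, 0, -1, 46, 12, 0.8, 0, 0, 0, -1, 53, 15, 0.8, 0, 0, 0, -1, 57, 16.5, 0.8, 0, 0, 0, -1, 57, 16.5, 0.8, 0, 0, 0, -1, 57, 16.5, 0.8, 0, 0, 0, -1]

```text
time_s: 4.85
tcp_pos: [0.6106, 0.2418, 0.1316]
orientation: [0.137, 0.694, -0.387, 0.592]
force: [0.2, -0.0, -1.8]
grip_width: 0.0115
```

```bash
python3 d.py 40,60,22 50,60,22; python3 look.py 2
```

```text
4.85 [28.7038 -0.8875 60.9711] [-0.0499 22.0649 -0.0197]
[40.0, 60.0, 22.0] [-3.266, 10.779, -0.84, -0.001, 0.0, 0.001]
[50.0, 60.0, 22.0] [-7.023, 20.046, -0.848, -0.001, 0.0, 0.001]
4.85 [0.6106 0.2418 0.1316] [ 0.3344  0.9002  0.9191 -0.1695  1.6687 -0.4495] [ 0.1891 -0.0382 -1.843 ] 0.011529515843162374
tip in bay, ypr [28.7038 -0.8875 60.9711] [-0.0499 22.0649 -0.0197]
```

View pics/look2.png

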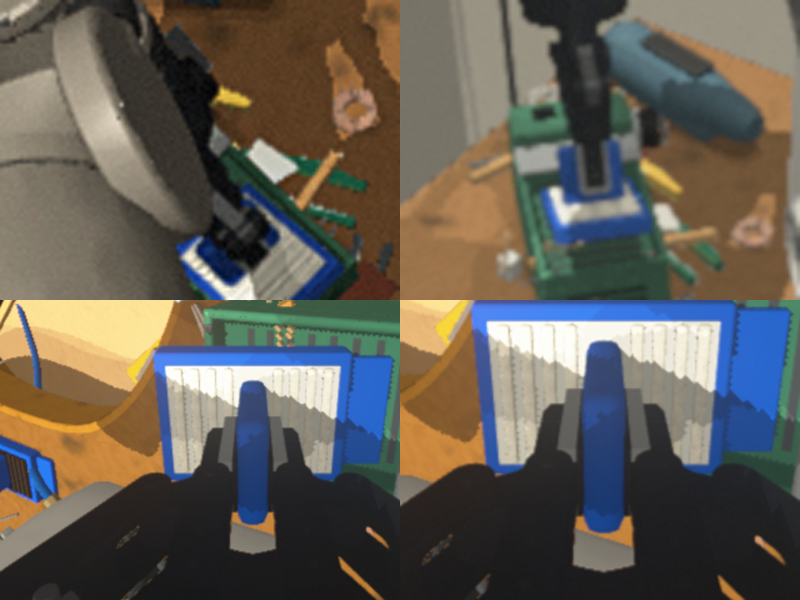

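The tongue is inside the tray and short of the lip, and the cassette is centred between the side walls: scene crop (595,215), tongue in the right wrist crop at (760,380). Hooking forward now.

Request:
carry_out:
  deltas: [-1.5, 5, -0.8, 0, 0, 0, -1, -3.3, 10.8, -0.8, 0, 0, 0, -1, -5, 15.5, -0.8, 0, 0, 0, -1, -7, 20, -0.8, 0, 0, 0, -1, -7, 20, -0.8, 0, 0, 0, -1, -7, 20, -0.8, 0, 0, 0, -1]

```text
time_s: 5.5
tcp_pos: [0.6248, 0.2575, 0.13]
orientation: [0.136, 0.694, -0.387, 0.592]
force: [-0.7, 0.1, -1.5]
grip_width: 0.0118
```

```bash
python3 d.py 51,59,18 52,58.5,13 54,58,8 56,57.5,4 57,57,0 57,56,0
python3 - <<'E'
from h import *
o=robot.get_obs();print(o["force"],o["moment"],o["grip_width"])
E
```

```text
5.5 [49.844   0.0294 59.3444] [-0.0342 22.0947 -0.0016]
[51.0, 59.0, 18.0] [4.864, -2.103, 0.06, -0.001, -0.0, 0.071]
[52.0, 58.5, 13.0] [11.332, -4.527, 0.062, -0.001, -0.0, 0.159]
[54.0, 58.0, 8.0] [17.708, -5.455, 0.064, -0.001, -0.0, 0.246]
[56.0, 57.5, 4.0] [22.922, -5.364, 0.065, -0.001, -0.0, 0.316]
[57.0, 57.0, 0.0] [28.634, -5.811, 0.066, -0.001, -0.0, 0.386]
[57.0, 56.0, 0.0] [29.561, -5.435, 0.066, -0.001, -0.0, 0.386]
[-0.6617  0.0616 -1.5009] [ 0.1815 -0.1648 -0.007 ] 0.011757099075495167
```

No contact force, and the tongue tip is 11 mm past the lip edge. Swinging the near end down.

Request:
carry_out:
  deltas: [2.5, -1, 0, 0, 0, 0.035, -1, 4.9, -2.1, 0, 0, 0, 0.071, -1, 8, -3.3, 0, 0, 0, 0.115, -1, 11.3, -4.5, 0, 0, 0, 0.159, -1, 14.5, -5, 0, 0, 0, 0.203, -1, 17.7, -5.4, 0, 0, 0, 0.246, -1, 17.7, -5.4, 0, 0, 0, 0.246, -1]

```text
time_s: 6.08
tcp_pos: [0.6156, 0.2478, 0.1161]
orientation: [0.221, 0.672, -0.312, 0.634]
force: [-0.2, -0.5, -2.2]
grip_width: 0.0113
```

```bash
python3 d.py 56,57.5,4 57,57,0 57,56,0
python3 - <<'E'
from h import *
o=robot.get_obs();print(o["force"],o["moment"],o["grip_width"])
E
```

```text
6.0833 [52.3379 -0.2233 58.4681] [-0.1022  7.9928  0.0224]
[56.0, 57.5, 4.0] [5.302, 0.537, -0.132, -0.002, -0.001, 0.07]
[57.0, 57.0, 0.0] [10.733, -1.289, -0.125, -0.002, -0.001, 0.14]
[57.0, 56.0, 0.0] [11.724, -1.15, -0.125, -0.002, -0.001, 0.14]
[-0.2106 -0.5062 -2.1726] [ 0.0256 -0.1094 -0.0101] 0.011298447918334517
```

Request:
carry_out:
  deltas: [1, 2, 0, 0, 0, 0.01, -1, 3, 2, 0, 0, 0, 0.035, -1, 5.3, 0.5, 0, 0, 0, 0.07, -1, 8, -0.4, 0, 0, 0, 0.105, -1, 10.7, -1.3, 0, 0, 0, 0.14, -1, 11.3, -1.2, 0, 0, 0, 0.14, -1, 11.3, -1.2, 0, 0, 0, 0.14, -1]

```text
time_s: 6.67
tcp_pos: [0.6147, 0.247, 0.105]
orientation: [0.267, 0.655, -0.267, 0.655]
force: [-0.5, -0.2, -1.1]
grip_width: 0.0115
```

```bash
python3 look.py 3; python3 d.py 57,56,0
```

```text
6.6667 [0.6147 0.247  0.105 ] [ 0.2667  0.7282  1.2935 -0.0005  1.1208 -0.5298] [-0.4766 -0.1647 -1.0909] 0.011470788734594664
tip in bay, ypr [58.5216 -0.1281 56.1883] [-0.0513  0.0551  0.0034]
6.8167 [58.9972 -0.0136 56.1333] [-0.0252  0.0125 -0.0059]
[57.0, 56.0, 0.0] [0.149, -2.007, 0.022, -0.0, 0.0, 0.0]
```

View pics/look3.png

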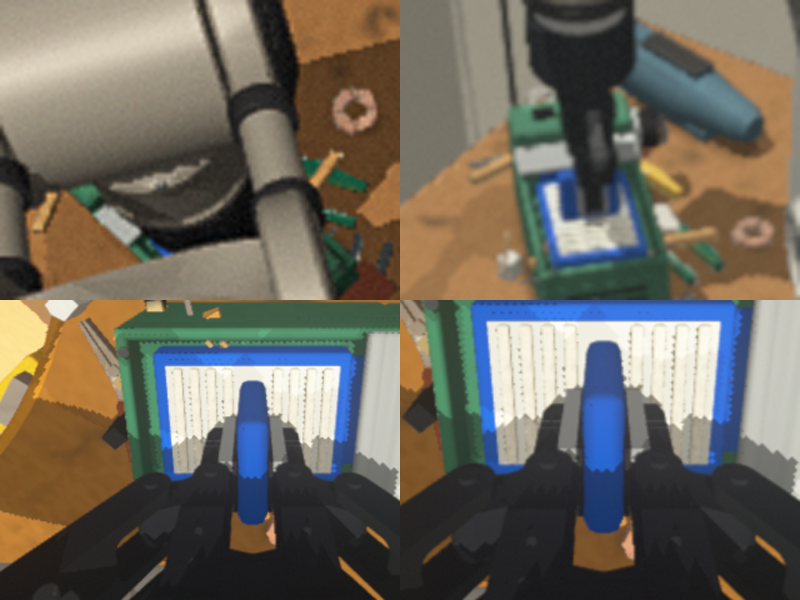

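The cassette lies flat in the tray with its tongue under the lip: the left wrist crop shows the frame inside the walls, from (155,350) to (355,470). I'll press down 1 mm, open partway so the finger clears the lip, and rise.

Request:
carry_out:
  deltas: [0.8, -1, 0, 0, 0, 0, -1, 0.8, -1, 0, 0, 0, 0, -1, 0.8, -1, 0, 0, 0, 0, -0.3, 0.8, -1, 0, 0, 0, 0, -0.3, 0.8, -1, 0, 0, 0, 0, -0.3, 0.8, -1, 0, 0, 0, 0, -0.3, 0.8, -1, 0, 0, 0, 0, -0.3, 0.8, -1, 0, 0, 0, 0, -0.3]

```text
time_s: 7.48
tcp_pos: [0.6139, 0.2462, 0.104]
orientation: [0.267, 0.655, -0.267, 0.655]
force: [-0.6, -0.0, -1.0]
grip_width: 0.0302
```

Request:
carry_out:
  deltas: [-10, 0, 0, 0, 0, 0, -0.3, -30, 0, 0, 0, 0, 0, -0.3, -60, 0, 0, 0, 0, 0, -0.3, -90, 0, 0, 0, 0, 0, -0.3, -120, 0, 0, 0, 0, 0, -0.3, -145, 0, 0, 0, 0, 0, -0.3, -160, 0, 0, 0, 0, 0, -0.3, -160, 0, 0, 0, 0, 0, -0.3]

```text
time_s: 8.15
tcp_pos: [0.6152, 0.2467, 0.2696]
orientation: [0.269, 0.652, -0.265, 0.657]
force: [0.5, -0.2, 0.2]
grip_width: 0.0296
```

Request:
carry_out:
  deltas: [0, -35, -15, 0, 0, 0, -0.3, 0, -70, -30, 0, 0, 0, -0.3, 0, -100, -40, 0, 0, 0, -0.3, 0, -120, -45, 0, 0, 0, -0.3, 0, -120, -45, 0, 0, 0, -0.3, 0, -120, -45, 0, 0, 0, -0.3, 0, -120, -45, 0, 0, 0, -0.3]

```text
time_s: 8.73
tcp_pos: [0.4983, 0.192, 0.2639]
orientation: [0.267, 0.655, -0.267, 0.655]
force: [-0.5, 1.1, -0.3]
grip_width: 0.0298
```

```bash
python3 look.py 4
python3 - <<'E'
from plan import *
Rb=R.from_euler("Z",YAW).as_matrix()
for n in("wrist","top","scene"):
    a=np.load(n+"4.npz");p,d=a["p"],a["d"];K,T=cam(n,a if n=="wrist" else None);P=cloud(K,T,d);H=hsv(p)
    B=(P-np.r_[BAY,0])@Rb*1000
    bl=(d>0)&(H[...,0]>100)&(H[...,0]<130)&(H[...,1]>130)&(H[...,2]>50)&(abs(B[...,0])<90)&(abs(B[...,1])<60)&(B[...,2]>40)
    fr=bl&(B[...,2]<85);rib=bl&(B[...,2]>95)
    for nm,m in(("frame",fr),("near end",fr&(B[...,0]<-40)),("far end",fr&(B[...,0]>25)),("rib",rib)):
        if m.sum()>5:print(n,nm,m.sum(),np.percentile(B[m],[2,50,98],axis=0).round(1).tolist())
E
```

```text
8.7333 [0.4983 0.192  0.2639] [ 0.2241  0.3521  1.4873  0.0003  1.3012 -0.5726] [-0.451   1.1091 -0.2952] 0.02977101709126084
tip in bay, ypr [-62.0303  44.7887 215.2993] [-0.0537 -0.0518 -0.012 ]
wrist frame 1387 [[-57.5, -34.6, 60.9], [-6.6, 17.3, 69.2], [44.1, 34.5, 71.3]]
wrist near end 403 [[-57.7, -34.0, 63.1], [-54.3, 7.0, 69.4], [-41.0, 34.4, 71.0]]
wrist far end 468 [[26.1, -34.1, 60.2], [38.6, 2.6, 62.6], [44.5, 34.0, 71.0]]
wrist rib 505 [[-17.8, -20.5, 97.3], [-13.8, 4.0, 113.0], [-7.3, 22.3, 114.8]]
scene frame 234 [[-57.5, -36.6, 55.2], [-16.9, 4.4, 69.5], [51.1, 36.3, 84.0]]
scene near end 93 [[-57.9, -32.0, 61.3], [-54.4, 3.5, 67.8], [-41.9, 35.7, 72.4]]
scene far end 33 [[26.4, -36.8, 54.2], [36.6, 21.0, 63.4], [56.6, 35.5, 73.3]]
scene rib 134 [[-18.0, -18.5, 96.6], [-14.5, 1.9, 108.4], [-8.7, 22.1, 115.9]]
```

View pics/look4.png

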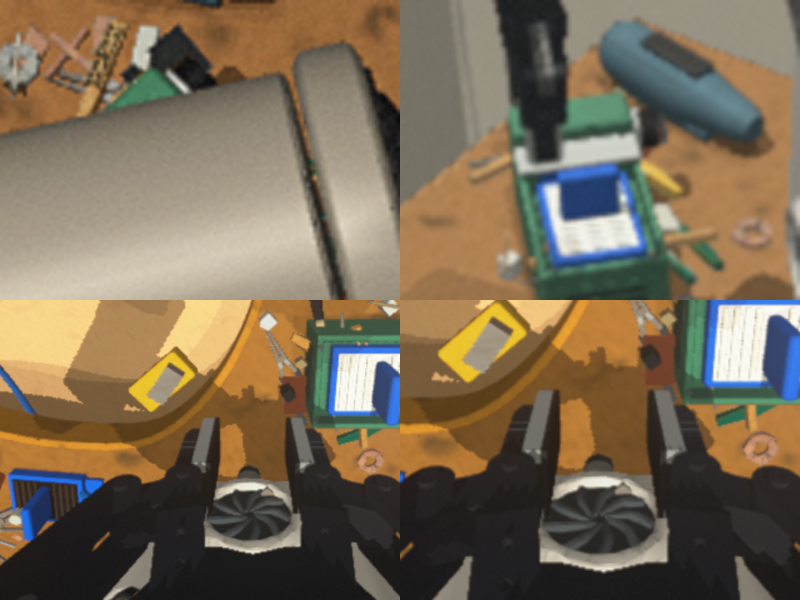

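The cassette sits flat in the bay, with its frame top at about 70–71 mm at both ends and its near end at bay x ≈ -58. The arm is clear, so I'm handing in.

```bash
python3 -c "
from rig import robot
print(robot.finish_job())"
```

```text
the job is handed in; nothing more can be done
None
```

The fresh cassette is in the bay, lying flat with its tongue under the steel lip. I handed the job in at about 9 s on the robot's clock. I gripped the cassette by its rib, tilted it 22° nose down and hooked the tongue under the lip. I then swung the near end down, opened the jaws partway and withdrew the arm.

**Final checks:**
- **Flatness:** the frame top reads about 71 mm at both ends, against the expected 70 mm.
- **Sideways fit:** the cassette is within about 1 mm of the middle of the bay.
- **Hook:** the tongue tip is at about x 56 mm, about 17 mm past the lip edge. I inferred that from the visible frame, because the lip hides the tip.
- **Forces:** none of the wrist force readings during the insertion and release exceeded about 3 N.
- **Used cassette:** the arm never went near it, but I did not measure its position again.

**What disagreed:**
- **Angles:** the text says the cassette and the bay are turned 0.1 to 0.5 rad. I measured about 0.57 rad for the cassette and 0.80 rad for the bay, and used those.
- **Position:** after release the cassette sat about 2 mm further back than the arm's last reading suggested, still well inside the pocket.
- **Top camera:** the arm blocked its final view, so the last check rests on the wrist and scene cameras.

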